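# Ready the slab saw for its cut

### The job

The stone is clamped in the slab saw and the saw is to be started. Working only by pushing with the fingertips, slide the vise carriage back along its rods, away from the blade, until it is fully home against its stop, then ease the hood all the way shut on the tank, and only then press the start button on the control box. Do not slam the carriage or the hood, do not press the mushroom-shaped stop button, and do not pick up or shift the two bottles and the stone slab lying about.

Things in the scene. Friction and masses are not known exactly. Their poses are not given: they have to be found in the camera images.
- saw: bench slab saw, fixed: open grey steel tank 210 (x) x 480 (y) x 115 mm high; origin at the centre of its underside. x points to its rear (hinge side), y along the guide rods to the carriage's home end, z up. Upright blade, 170 mm across, in the y-z plane, centre at (25, -110, 95) mm, top at 180 mm. Motor and belt guard, up to 137 mm high, behind the tank: x 105 to 310, y -155 to 85 mm.
- carriage (a joint): position of the vise carriage on its two guide rods, in m: 0 = fully home against its stop at the saw's +y end, growing towards the saw's -y and the blade, at most 0.11; starts at 0.05 to 0.105. Friction about 2.5 N; it stays where it is left. A brown stone is clamped in it, x = -70 to 39 mm in the saw's frame, top at about 155 mm.
- carriage_push (a point): point on the flat outer face of the carriage's jaw plate that looks to the saw's -y: push it towards +y to send the carriage home. The plate is 66 mm wide (saw's x = -78 to -12 mm) and reaches from 102 to 165 mm above the bench; this point is at mid-width, 140 mm up. The space before the face is free above the 115 mm tank rim; the blade stands 70 mm to the rear. Axes as the saw's.
- hood (a joint): hood angle in rad: 0 = shut on the tank, growing as it opens up and to the rear, at most 1.5; starts at 1.2 to 1.35. Stiff friction hinges (about 0.9 N m) hold it at any angle, so it must be pushed all the way down; some 6 N near the free edge moves it.
- hood_hinge (a point): middle of the hood's hinge line, on the tank's rear rim, 118 mm above the bench; the line runs along the saw's y; axes as the saw's. The hood is a grey steel box, open below, with a clear window on top: shut, it reaches 205 mm from the hinge to the front, is 455 mm wide and 80 mm high, top 198 mm above the bench.
- hood_edge (a point): point on the hood's outer top face, 25 mm from its free front edge, at mid-width; moves with the hood. In the hood's frame (origin at the hinge, axes as the saw's when shut) it is at (-180, 0, 80) mm. Its z axis is the face's outward normal; pushing against it closes the hood. A wire handle stands 29 mm off the hood's front face, 40 mm above its lower edge.
- control_box: grey box 100 x 160 x 55 mm screwed to the bench, origin at the centre of its underside; the two black buttons stand on its top, 76 mm apart along its y.
- start (a joint): travel of the start button in m: 0 = out, 0.006 = fully pressed. Counts as pressed beyond 0.004. A spring returns it; fully down takes 5 N.
- start_top (a point): centre of the top of the small flat round start button (28 mm across, in a collar 44 mm across), 73 mm above the bench; pressed straight down.
- stop (a joint): travel of the stop button in m, 0 = out, 0.006 = fully pressed.
- stop_top (a point): top of the mushroom-shaped stop button (44 mm across), 86 mm above the bench.
- spray_bottle: white spray bottle, 84 mm across, 228 mm high, loose; origin at the centre of its underside.
- squeeze_bottle: cream squeeze bottle with a spout, 70 mm across, 175 mm high, loose; origin at the centre of its underside.
- stone_slab: cut slab of brown stone, 80 mm across, 10 mm thick, lying loose on the bench; origin at the centre of its underside.
There are look-alikes about, which are no part of the job. There is more than one size of the control_box; the job needs the larger.

How it is judged:
By the outcome, as a careful person would: the job done as asked, in the order asked, and still so for the second after the job is handed in, with the robot touching nothing.
It also fails if it takes over 58 s, if anything falls off the work surface, if the arm or the gripper's body presses on something with over 40 N, if the wrist force passes 120 N, or if a joint passes its speed limit or range.

### The arm

A 6-joint arm with a two-finger parallel gripper is mounted at the origin on the work surface. World frame = base frame: x ahead of the robot, y to its left, z up, the work surface at z = 0. Lengths are in m, angles in rad, forces in N, time in s.
With the tool pointing down it reaches from about 0.3 to 0.875 m from the base axis. Payload 6.4 kg.
Tool frame: the origin (TCP) lies at the very end of the fingers, on their centre line; the grasp point (between the pads) lies 19 mm behind it; z points along the fingers, y is the line along which they close (so a half turn about z gives the same grasp; the last joint's range is limited). The gripper opens to 88 mm and grips with 3 to 60 N. Pads are 18 mm wide; open, the fingers measure 123 mm over their backs; the gripper's body (75 mm by 187 mm) begins 45 mm behind the grasp point.
Start: joints at [-1.337, 0.181, 1.607, -0, 1.354, -0.206], TCP at [0.245, -0.52, 0.239] pointing down, gripper open.
Joint ranges: [-2.99, 2.99], [-0.89, 2.07], [0.3, 2.58], [-1.14, 4.28], [0, 2.63], [-3.12, 3.12]. Speed limits (rad/s): [2.57, 2.57, 3.01, 3.14, 3.14, 3.14].

### API

Orientations are given as a unit quaternion [x, y, z, w].
In Python, from workcell import r, imaging gives the robot as it stands.
- The arm moves only by the tool play_rows, never from a script. Its argument "moves" is a list that holds one entry, the list of rows, each a list of 6 numbers: the shift along the tool's x, y, z normalised to -1 to 1, where 1 is 0.5 m, then the turn, a rotation vector about the tool's x, y, z normalised to -1 to 1, where 1 is pi rad. A call has 1 to 12 rows; each row shifts and turns the commanded pose from where the row before left it, along the tool's axes as they then stand; what a row does not reach is not made up. A row lasts 1/12 s, in which the tool goes at most 41.7 mm and 7.16 degrees, less where a joint would pass 70% of its speed; a pose out of reach is approached as far as the arm can. A call with a number of a shift or a turn outside -1 to 1 is refused whole. A call with a gripper value outside its range is refused whole. "gripper" is the closure, from -1 (fully open) to 1 (shut), set as the call begins (left out, the last holds). The fingers move at their own pace and stop on an object; the grip force is fixed at half the most. Time passes only in rows, so rows that do not move let the fingers close. It gives the time, the measured TCP pose, the force, the opening and the grip force at its end, in the units of the state.
- r.get_obs(): the state, without advancing time (a new reading comes with each control period).
- imaging.capture(name): name is "scene" or "top"; returns the picture (480x640x3 uint8, red, green, blue); there is no depth.
- imaging.get_calibration(name): a dict with "intrinsics" (3x3 intrinsics, pixels), "rvec" (rotation vector, rad) and "tvec" (3), from world to camera coordinates, as OpenCV has them. Camera axes: x right, y down, z forward; pixel columns grow to the right and rows downward; lengths in m; the calibration is good to about 2 mm. A picture is of the moment at which its call begins. get_calibration takes no time and is no camera call.
- r.sign_off(): hands the job in; it is judged then, once.
The state is a dict: "t": time; "q": joint angles; "qd": joint speeds; "joint_efforts": joint torques, N m; "ee_pos": TCP position; "tcp_rot": TCP orientation; "ft_force": force on the tool from outside, world axes, zero at the start; "moment": the same for the moment, N m; "width": finger opening in m; "gripper_force": force on a finger pad.
Only numpy, scipy, OpenCV 4.12 (cv2) and the standard library are available. Lean on these libraries where they do the work, as an engineer would, in place of code of your own. Each camera call takes 0.05 s, during which the arm holds its last target. There are 200 camera calls.

## Working session

There is one attempt and no reset: what is moved stays moved. The work goes in short steps, Python scripts to look and compute and a tool call to move; the robot and the scene stay as the last step left them, time stands still between calls to the robot, and variables do not carry over. Pictures are saved under pics/ and viewed, at most 10 in all, crops included, and the job is handed in when it is done.

Besides the shell and the picture viewer there is one more tool, called after "Request:" as a command line: name --argument value ..., lists and objects as JSON in quotes. play_rows: Moves the arm, as the interface text tells. Scaled input: -1 to 1 covers 0.5 m each way for a shift and pi rad each way for a turn. Its arguments: {"type":"object","properties":{"moves":{"type":"array","items":{"type":"array","items":{"type":"array","items":{"type":"number"}}}},"gripper":{"type":"number"}},"required":["moves"]}

```bash
ls; mkdir -p pics
python3 - <<'E'
from workcell import r, imaging
import cv2
for n in("scene","top"):
    cv2.imwrite(f"pics/{n}0.png",imaging.capture(n)[:,:,::-1]); c=imaging.get_calibration(n); print(n,c)
print(r.get_obs())
E
```

```text
pics
scene {'intrinsics': array([[610.47754224,   0.        , 320.88175133],
       [  0.        , 610.47754224, 235.29114784],
       [  0.        ,   0.        ,   1.        ]]), 'rvec': array([ 1.21363423,  2.71236955, -0.4330838 ]), 'tvec': array([ 0.33822421, -0.31814694,  2.1865653 ])}
top {'intrinsics': array([[467.26580095,   0.        , 326.005352  ],
       [  0.        , 467.26580095, 240.75976252],
       [  0.        ,   0.        ,   1.        ]]), 'rvec': array([ 2.17686478, -2.18127998,  0.14180875]), 'tvec': array([-1.10662416e-04,  4.97600418e-01,  1.56463707e+00])}
{'t': 0.1, 'q': array([-1.33730722e+00,  1.81453071e-01,  1.60788687e+00, -1.59338269e-05,
        1.35379348e+00, -2.06292958e-01]), 'qd': array([-0.00077143, -0.00063445, -0.00319646, -0.00019808,  0.00054502,
       -0.00101282]), 'joint_efforts': array([ 4.13925554e-04, -4.34818375e+01, -3.42696369e+01,  7.03925220e-02,
        3.40125721e-02, -4.14512090e-05]), 'ee_pos': array([ 0.2447052 , -0.51980909,  0.23791814]), 'tcp_rot': array([ 9.75920558e-01,  2.18124897e-01, -1.82534116e-05, -7.70204889e-04]), 'ft_force': array([0.92235506, 0.13018884, 0.11107465]), 'moment': array([0.00623827, 0.03076418, 0.04269608]), 'gripper_force': 0.0, 'width': 0.08781680531064028}
```

View pics/scene0.png

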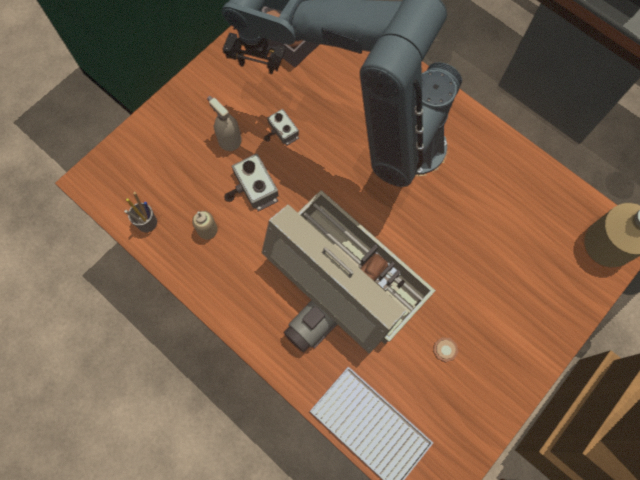

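View pics/top0.png

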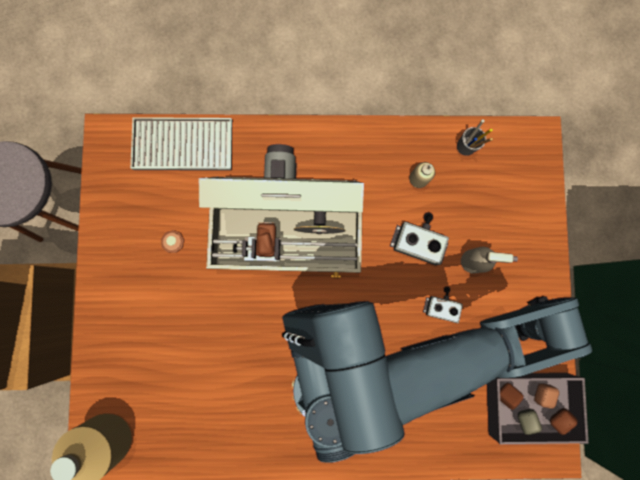

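The top view shows the saw at about (285,240) with its rear facing up (+x) and its home end on the left. The brown stone is at (266,240) and the open hood's top edge is at v≈190. The larger control box is at (420,242) and the smaller look-alike at (443,307). I'll enlarge both.

Run:
```python
import cv2,numpy as np
t=cv2.imread("pics/top0.png");s=cv2.imread("pics/scene0.png")
a=cv2.resize(t[165:285,190:350],(800,600),interpolation=cv2.INTER_CUBIC)
cv2.imwrite("pics/c1.png",a)
b=np.zeros((600,800,3),np.uint8)
b[:300,:400]=cv2.resize(t[210:270,385:465],(400,300),interpolation=cv2.INTER_CUBIC)  # x5
b[300:,:400]=cv2.resize(s[145:220,215:315],(400,300),interpolation=cv2.INTER_CUBIC) # x4
b[:,400:]=cv2.resize(s[190:340,340:440],(400,600),interpolation=cv2.INTER_CUBIC) # x4
cv2.imwrite("pics/c2.png",b)
```

```text
(no output)
```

View pics/c1.png

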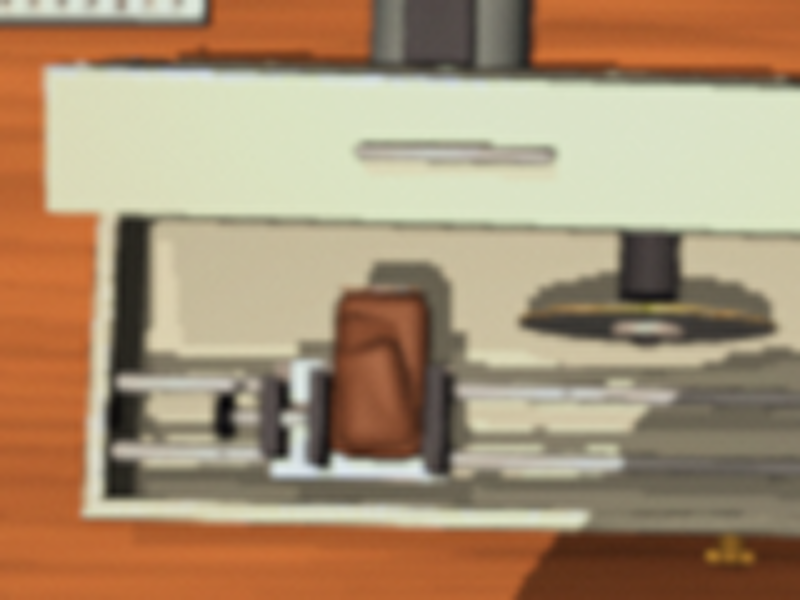

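View pics/c2.png

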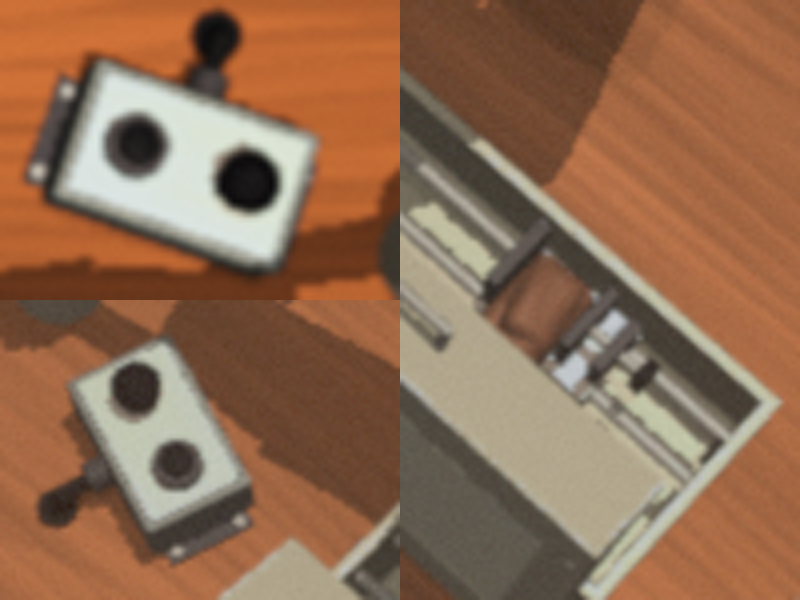

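c1: the carriage's jaw plate has its outer face at crop x≈450 (y 372–470), with the tank's front-left rim corner at (83,517). c2: in the top image the start button with collar is at about (412,239) and the mushroom at (434,246); in the scene image they are at (259,186) and (249,167).

```bash
cat > h.py <<'E'
import cv2,numpy as np
from workcell import r,imaging
C={}
for n in("scene","top"):
    c=imaging.get_calibration(n);R=cv2.Rodrigues(np.array(c["rvec"]))[0];C[n]=(np.array(c["intrinsics"]),R,np.array(c["tvec"]).ravel())
def ray(n,p):
    K,R,t=C[n];return -R.T@t,R.T@np.linalg.solve(K,[p[0],p[1],1])
def plane(n,p,z):
    o,d=ray(n,p);return o+d*(z-o[2])/d[2]
def tri(pt,ps):
    K1,R1,t1=C["top"];K2,R2,t2=C["scene"]
    X=cv2.triangulatePoints(K1@np.c_[R1,t1],K2@np.c_[R2,t2],np.float64(pt).reshape(2,1),np.float64(ps).reshape(2,1)).ravel();return X[:3]/X[3]
def proj(n,X):
    K,R,t=C[n];v=K@(R@np.array(X)+t);return v[:2]/v[2]
E
python3 - <<'E'
from h import *
np.set_printoptions(precision=4,suppress=True)
for nm,a,b,z in [("start",(412,239.2),(259.2,186.2),.073),("stop",(434.4,246),(248.75,167),.086),("FL",(206.6,268.4),(435,290.75),.115),("FR",(361,271),(321,193),.115),
 ("plateFront",(190+449/5,165+470/5),(340+146/4,190+30/4),.165),("plateRear",(190+453/5,165+372/5),(340+86/4,190+93/4),.165)]:
    print(nm,tri(a,b),"top",plane("top",a,z)[:2],"scene",plane("scene",b,z)[:2])
print("hood", [plane("top",p,.3) for p in((199,178),(362,186))])
print("top cam",ray("top",(0,0))[0])
E
```

```text
start [ 0.4994 -0.2889  0.0577] top [ 0.4977 -0.2856] scene [ 0.5032 -0.2835]
stop [ 0.475  -0.36    0.0702] top [ 0.4737 -0.3564] scene [ 0.4791 -0.3534]
FL [0.401  0.382  0.1064] top [0.4003 0.3804] scene [0.4038 0.3818]
FR [ 0.3901 -0.109   0.0936] top [ 0.3909 -0.1105] scene [ 0.3958 -0.1011]
plateFront [0.412  0.1148 0.4615] top [0.4265 0.1452] scene [0.3049 0.0541]
plateRear [0.4646 0.1118 0.4399] top [0.4873 0.1431] scene [0.3775 0.0533]
hood [array([0.648 , 0.3655, 0.3   ]), array([ 0.6259, -0.0976,  0.3   ])]
top cam [0.3308 0.0386 1.6077]
```

Run:
```python
from h import *
np.set_printoptions(precision=4,suppress=True)
a,b=(190+449/5,165+470/5),(376.2,245);print(tri(a,b),plane("top",a,.165),plane("scene",b,.165))
a,b=(190+453/5,165+372/5),(361.2,260.7);print(tri(a,b),plane("top",a,.165),plane("scene",b,.165))
# buttons and box outline
for n,(x0,y0,x1,y1) in {"top":(385,210,465,270),"scene":(225,145,290,215)}.items():
    g=cv2.imread(f"pics/{n}0.png")[y0:y1,x0:x1]; hsv=cv2.cvtColor(g,cv2.COLOR_BGR2HSV)
    m=((hsv[...,1]<60)&(hsv[...,2]>140)).astype(np.uint8)
    cs,h=cv2.findContours(m,cv2.RETR_CCOMP,cv2.CHAIN_APPROX_NONE)
    k=max(range(len(cs)),key=lambda i:cv2.contourArea(cs[i]))
    rc=cv2.minAreaRect(cs[k]);c=np.array(rc[0])+(x0,y0);print(n,"box",c,rc[1:],plane(n,c,.055))
    for i,q in enumerate(cs):
        if h[0,i,3]==k and cv2.contourArea(q)>20:
            (u,v),rad=cv2.minEnclosingCircle(q);M=cv2.moments(q);p=(M['m10']/M['m00']+x0,M['m01']/M['m00']+y0);print(p,rad,plane(n,p,.065),plane(n,p,.073),plane(n,p,.086))
```

```text
[0.4247 0.151  0.152 ] [0.4265 0.1452 0.165 ] [0.427  0.1556 0.165 ]
[0.4892 0.1481 0.1338] [0.4873 0.1431 0.165 ] [0.4966 0.1538 0.165 ]
top box [422.2398 242.7285] ((46.279884338378906, 27.983186721801758), 19.653823852539062) [ 0.4877 -0.3236  0.055 ]
(434.06243386243386, 245.71005291005292) 7.654178619384766 [ 0.4766 -0.3607  0.065 ] [ 0.4759 -0.3587  0.073 ] [ 0.4747 -0.3553  0.086 ]
(411.6937573616019, 238.6831566548881) 7.282035827636719 [ 0.5003 -0.2863  0.065 ] [ 0.4994 -0.2846  0.073 ] [ 0.498  -0.2818  0.086 ]
scene box [254.6 177.2] ((41.14365005493164, 27.72724151611328), 63.43495178222656) [ 0.4851 -0.3245  0.055 ]
(258.879781420765, 185.93551912568307) 7.280210018157959 [ 0.5012 -0.2878  0.065 ] [ 0.5032 -0.2849  0.073 ] [ 0.5064 -0.2803  0.086 ]
(248.40686274509804, 166.97058823529412) 8.062357902526855 [ 0.4742 -0.3627  0.065 ] [ 0.4763 -0.3595  0.073 ] [ 0.4798 -0.3544  0.086 ]
```

Request:
play_rows --gripper 1 --moves '[[[0,0,-0.07,0,0,0.0246],[0,0,-0.07,0,0,0.0246],[0,0,-0.07,0,0,0.0246],[0,0,-0.07,0,0,0.0246],[0,0,-0.07,0,0,0.0246],[0,0,-0.07,0,0,0.0246]]]'

```text
t: 0.6
ee_pos: [0.2448, -0.5198, 0.45]
tcp_rot: [1.0, -0.014, -0.0, -0.0]
ft_force: [0.9, -1.1, 0.2]
width: 0.0504
gripper_force: 0.0
```

Request:
play_rows --moves '[[[0.02,-0.069,0,0,0,0],[0.02,-0.069,0,0,0,0],[0.02,-0.069,0,0,0,0],[0.02,-0.069,0,0,0,0],[0.02,-0.069,0,0,0,0],[0.02,-0.069,0,0,0,0],[0.02,-0.069,0,0,0,0],[0.02,-0.069,0,0,0,0],[0.02,-0.069,0,0,0,0],[0.02,-0.069,0,0,0,0]]]'

```text
t: 1.43
ee_pos: [0.353, -0.176, 0.4485]
tcp_rot: [1.0, -0.012, -0.0, -0.0]
ft_force: [0.3, 0.4, 0.1]
width: 0.0
gripper_force: 0.0
```

Request:
play_rows --moves '[[[0.022,-0.066,0,0,0,0],[0.022,-0.066,0,0,0,0],[0.022,-0.066,0,0,0,0],[0.022,-0.066,0,0,0,0],[0.022,-0.066,0,0,0,0],[0.022,-0.066,0,0,0,0],[0.022,-0.066,0,0,0,0],[0.022,-0.066,0,0,0,0],[0,0,0.05,0,0,0],[0,0,0.05,0,0,0],[0,0,0.05,0,0,0],[0,0,0.05,0,0,0]]]'

```text
t: 2.43
ee_pos: [0.447, 0.0846, 0.3472]
tcp_rot: [1.0, -0.011, -0.0, 0.0]
ft_force: [0.5, 0.4, 0.1]
width: 0.0001
gripper_force: 0.0
```

Run:
```python
from h import *
s=imaging.capture("scene")[:,:,::-1];t=imaging.capture("top")[:,:,::-1]
b=np.zeros((600,800,3),np.uint8)
b[:300,:]=cv2.resize(t[165:285,170:490],(800,300),interpolation=cv2.INTER_CUBIC)
b[300:,:]=cv2.resize(s[170:350,220:460],(800,600),interpolation=cv2.INTER_CUBIC)[:300]
b=np.vstack([b[:300], cv2.resize(s[170:350,220:460],(400,300),interpolation=cv2.INTER_CUBIC).repeat(1,0) @ np.eye(3) if 0 else np.hstack([cv2.resize(s[170:350,220:460],(400,300)),np.zeros((300,400,3),np.uint8)])])
cv2.imwrite("pics/m1.png",b);print(r.get_obs()["ee_pos"])
```

```text
[0.44499831 0.0843778  0.3442786 ]
```

View pics/m1.png

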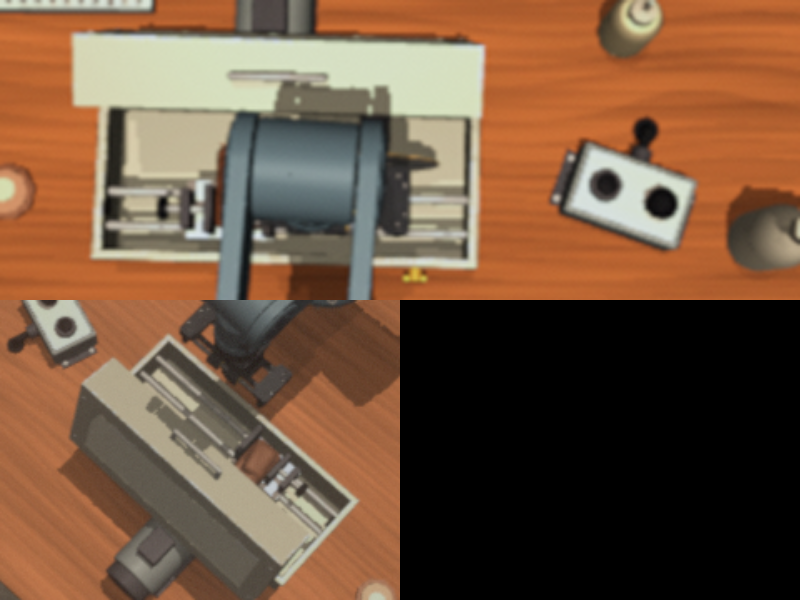

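The gripper is clear of the hood and hangs over the tank, in front of the jaw plate. I'll descend and start pushing gently.

Request:
play_rows --moves '[[[0,0,0.06,0,0,0],[0,0,0.06,0,0,0],[0,0,0.06,0,0,0],[0,0,0.06,0,0,0],[0,0,0.06,0,0,0],[0,0,0.06,0,0,0],[0,0,0.054,0,0,0],[0,-0.02,0,0,0,0],[0,-0.02,0,0,0,0],[0,-0.02,0,0,0,0],[0,-0.01,0,0,0,0]]]'

```text
t: 3.45
ee_pos: [0.4501, 0.1207, 0.1443]
tcp_rot: [1.0, -0.011, 0.002, -0.0]
ft_force: [-0.2, -0.0, 0.8]
width: 0.0003
gripper_force: 0.0
```

Request:
play_rows --moves '[[[0,-0.006,0,0,0,0],[0,-0.006,0,0,0,0],[0,-0.006,0,0,0,0],[0,-0.006,0,0,0,0],[0,-0.006,0,0,0,0],[0,-0.006,0,0,0,0],[0,-0.006,0,0,0,0],[0,-0.006,0,0,0,0]]]'

```text
t: 4.12
ee_pos: [0.4488, 0.1429, 0.1418]
tcp_rot: [1.0, -0.012, -0.0, 0.0]
ft_force: [-0.6, -2.9, 0.8]
width: 0.0005
gripper_force: 1.4
```

Request:
play_rows --moves '[[[0,-0.006,0,0,0,0],[0,-0.006,0,0,0,0],[0,-0.006,0,0,0,0],[0,-0.006,0,0,0,0],[0,-0.006,0,0,0,0],[0,-0.006,0,0,0,0],[0,-0.006,0,0,0,0],[0,-0.006,0,0,0,0]]]'

```text
t: 4.78
ee_pos: [0.4495, 0.1673, 0.1418]
tcp_rot: [1.0, -0.012, 0.0, -0.0]
ft_force: [0.2, -2.7, 1.3]
width: 0.0003
gripper_force: 1.4
```

Request:
play_rows --moves '[[[0,-0.003,0,0,0,0],[0,-0.003,0,0,0,0],[0,-0.003,0,0,0,0],[0,-0.003,0,0,0,0],[0,-0.003,0,0,0,0],[0,-0.003,0,0,0,0],[0,-0.003,0,0,0,0],[0,-0.003,0,0,0,0]]]'

```text
t: 5.45
ee_pos: [0.4498, 0.1792, 0.1418]
tcp_rot: [1.0, -0.012, 0.0, -0.0]
ft_force: [2.0, -2.6, 1.3]
width: 0.0003
gripper_force: 1.4
```

Request:
play_rows --moves '[[[0,-0.003,0,0,0,0],[0,-0.003,0,0,0,0],[0,-0.003,0,0,0,0],[0,-0.003,0,0,0,0],[0,-0.003,0,0,0,0],[0,-0.003,0,0,0,0],[0,-0.003,0,0,0,0],[0,-0.003,0,0,0,0]]]'

```text
t: 6.12
ee_pos: [0.4499, 0.1912, 0.1417]
tcp_rot: [1.0, -0.012, 0.0, -0.0]
ft_force: [2.2, -3.2, 1.6]
width: 0.0005
gripper_force: 1.4
```

Request:
play_rows --moves '[[[0,-0.003,0,0,0,0],[0,-0.003,0,0,0,0],[0,-0.003,0,0,0,0],[0,-0.003,0,0,0,0],[0,-0.003,0,0,0,0],[0,-0.003,0,0,0,0],[0,-0.003,0,0,0,0],[0,-0.003,0,0,0,0]]]'

```text
t: 6.78
ee_pos: [0.4502, 0.2005, 0.1417]
tcp_rot: [1.0, -0.012, -0.0, 0.003]
ft_force: [0.9, -23.1, 6.7]
width: 0.0003
gripper_force: 11.5
```

Request:
play_rows --moves '[[[0,-0.003,0,0,0,0],[0,-0.003,0,0,0,0],[0,-0.003,0,0,0,0],[0,-0.003,0,0,0,0],[0,-0.003,0,0,0,0],[0,-0.003,0,0,0,0]]]'

```text
t: 7.28
ee_pos: [0.4502, 0.2007, 0.142]
tcp_rot: [1.0, -0.011, -0.002, 0.012]
ft_force: [-5.5, -65.8, 19.5]
width: 0.0004
gripper_force: 33.6
```

Home reached: the TCP stopped at y=0.2005 while the force rose. I'll back off and rise, then go behind the hood.

Request:
play_rows --moves '[[[0,0.012,0,0,0,0],[0,0.02,0,0,0,0],[0,0.03,0,0,0,0],[0,0,-0.06,0,0,0],[0,0,-0.06,0,0,0],[0,0,-0.06,0,0,0],[0,0,-0.06,0,0,0],[0,0,-0.06,0,0,0],[0,0,-0.06,0,0,0],[0,0,-0.06,0,0,0],[0,0,-0.06,0,0,0],[0,0,-0.06,0,0,0]]]'

```text
t: 8.28
ee_pos: [0.4487, 0.1818, 0.4127]
tcp_rot: [1.0, -0.011, -0.001, -0.001]
ft_force: [0.6, 0.2, 0.1]
width: 0.0005
gripper_force: 0.0
```

Request:
play_rows --moves '[[[0,0,-0.06,0,0,0],[0.066,0.01,0,0,0,0],[0.066,0.01,0,0,0,0],[0.066,0.01,0,0,0,0],[0.066,0.01,0,0,0,0],[0.066,0.01,0,0,0,0],[0.066,0.01,0,0,0,0],[0.066,0.01,0,0,0,0],[0,0,0,0,0,0]]]'

```text
t: 9.03
ee_pos: [0.6834, 0.1393, 0.4352]
tcp_rot: [1.0, -0.013, -0.004, -0.0]
ft_force: [0.6, -0.4, -1.9]
width: 0.0008
gripper_force: 0.0
```

Run:
```python
from h import *
s=imaging.capture("scene")[:,:,::-1];t=imaging.capture("top")[:,:,::-1]
cv2.imwrite("pics/m2.png",np.hstack([cv2.resize(t[165:285,190:350],(400,300)),cv2.resize(s[170:350,220:460],(400,300))]));print(r.get_obs()["ee_pos"])
```

```text
[0.67996492 0.14076202 0.43837914]
```

View pics/m2.png

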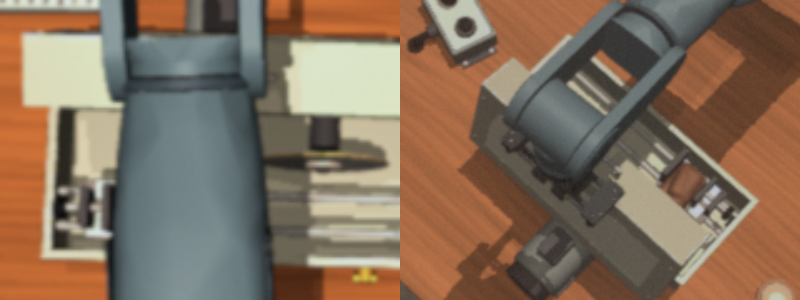

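The carriage now sits at the tank's home end, and the gripper is above and behind the hood. I'll lower it and approach the hood's back.

Request:
play_rows --moves '[[[0,0,0.04,0,0,0],[0,0,0.04,0,0,0],[0,0,0.04,0,0,0],[0,0,0.04,0,0,0],[0,0,0.04,0,0,0],[0,0,0.04,0,0,0],[0,0,0.012,0,0,0],[-0.01,0,0,0,0,0],[-0.01,0,0,0,0,0],[-0.006,0,0,0,0,0],[-0.006,0,0,0,0,0],[-0.006,0,0,0,0,0]]]'

```text
t: 10.13
ee_pos: [0.6608, 0.1411, 0.3175]
tcp_rot: [1.0, -0.012, 0.001, -0.0]
ft_force: [0.2, 0.1, 0.1]
width: 0.0004
gripper_force: 0.0
```

Request:
play_rows --moves '[[[-0.006,0,0,0,0,0],[-0.006,0,0,0,0,0],[-0.006,0,0,0,0,0],[-0.006,0,0,0,0,0]]]'

```text
t: 10.47
ee_pos: [0.6488, 0.1412, 0.3158]
tcp_rot: [1.0, -0.012, 0.0, -0.0]
ft_force: [5.2, 0.7, -0.7]
width: 0.0003
gripper_force: 2.5
```

Request:
play_rows --moves '[[[-0.007,0,-0.0005,0,0,0],[-0.007,0,-0.0005,0,0,0],[-0.007,0,-0.0005,0,0,0],[-0.007,0,-0.0005,0,0,0],[-0.007,0,-0.0005,0,0,0],[-0.007,0,-0.0005,0,0,0],[-0.007,0,-0.0005,0,0,0],[-0.007,0,-0.0005,0,0,0],[-0.007,0,-0.0005,0,0,0],[-0.007,0,-0.0005,0,0,0],[-0.007,0,-0.0005,0,0,0],[-0.007,0,-0.0005,0,0,0]]]'

```text
t: 11.47
ee_pos: [0.6064, 0.1422, 0.3187]
tcp_rot: [1.0, -0.012, -0.0, 0.0]
ft_force: [5.4, 0.7, -1.2]
width: 0.0004
gripper_force: 1.9
```

Request:
play_rows --moves '[[[-0.0069,0,0.001,0,0,0],[-0.0069,0,0.001,0,0,0],[-0.0069,0,0.001,0,0,0],[-0.0069,0,0.001,0,0,0],[-0.0069,0,0.001,0,0,0],[-0.0069,0,0.001,0,0,0],[-0.0069,0,0.001,0,0,0],[-0.0069,0,0.001,0,0,0],[-0.0069,0,0.001,0,0,0],[-0.0069,0,0.001,0,0,0],[-0.0069,0,0.001,0,0,0],[-0.0069,0,0.001,0,0,0]]]'

```text
t: 12.47
ee_pos: [0.5649, 0.1432, 0.3124]
tcp_rot: [1.0, -0.012, -0.0, 0.0]
ft_force: [4.3, 0.7, 0.2]
width: 0.0004
gripper_force: 1.6
```

Request:
play_rows --moves '[[[-0.0065,0,0.0024,0,0,0],[-0.0065,0,0.0024,0,0,0],[-0.0065,0,0.0024,0,0,0],[-0.0065,0,0.0024,0,0,0],[-0.0065,0,0.0024,0,0,0],[-0.0065,0,0.0024,0,0,0],[-0.0065,0,0.0024,0,0,0],[-0.0065,0,0.0024,0,0,0],[-0.0065,0,0.0024,0,0,0],[-0.0065,0,0.0024,0,0,0],[-0.0065,0,0.0024,0,0,0],[-0.0065,0,0.0024,0,0,0]]]'

```text
t: 13.47
ee_pos: [0.526, 0.1441, 0.298]
tcp_rot: [1.0, -0.012, -0.0, 0.0]
ft_force: [3.8, 0.9, 0.7]
width: 0.0007
gripper_force: 1.4
```

Request:
play_rows --moves '[[[-0.0059,0,0.0037,0,0,0],[-0.0059,0,0.0037,0,0,0],[-0.0059,0,0.0037,0,0,0],[-0.0059,0,0.0037,0,0,0],[-0.0059,0,0.0037,0,0,0],[-0.0059,0,0.0037,0,0,0],[-0.0059,0,0.0037,0,0,0],[-0.0059,0,0.0037,0,0,0],[-0.0059,0,0.0037,0,0,0],[-0.0059,0,0.0037,0,0,0],[-0.0059,0,0.0037,0,0,0],[-0.0059,0,0.0037,0,0,0]]]'

```text
t: 14.47
ee_pos: [0.4907, 0.145, 0.2758]
tcp_rot: [1.0, -0.012, -0.0, 0.0]
ft_force: [2.2, 1.0, 2.2]
width: 0.0
gripper_force: 1.3
```

Request:
play_rows --moves '[[[-0.005,0,0.0049,0,0,0],[-0.005,0,0.0049,0,0,0],[-0.005,0,0.0049,0,0,0],[-0.005,0,0.0049,0,0,0],[-0.005,0,0.0049,0,0,0],[-0.005,0,0.0049,0,0,0],[-0.005,0,0.0049,0,0,0],[-0.005,0,0.0049,0,0,0],[-0.005,0,0.0049,0,0,0],[-0.005,0,0.0049,0,0,0],[-0.005,0,0.0049,0,0,0],[-0.005,0,0.0049,0,0,0]]]'

```text
t: 15.47
ee_pos: [0.461, 0.1457, 0.2464]
tcp_rot: [1.0, -0.012, 0.0, -0.0]
ft_force: [2.3, 0.5, 1.5]
width: 0.0007
gripper_force: 1.1
```

Request:
play_rows --moves '[[[-0.0039,0,0.0058,0,0,0],[-0.0039,0,0.0058,0,0,0],[-0.0039,0,0.0058,0,0,0],[-0.0039,0,0.0058,0,0,0],[-0.0039,0,0.0058,0,0,0],[-0.0039,0,0.0058,0,0,0],[-0.0039,0,0.0058,0,0,0],[-0.0039,0,0.0058,0,0,0]]]'

```text
t: 16.13
ee_pos: [0.445, 0.1462, 0.2232]
tcp_rot: [1.0, -0.012, -0.0, -0.0]
ft_force: [-2.5, 1.1, 3.1]
width: 0.0001
gripper_force: 1.8
```

Request:
play_rows --moves '[[[-0.0015,0,0.003,0,0,0],[-0.0015,0,0.003,0,0,0],[-0.0015,0,0.003,0,0,0],[-0.0015,0,0.003,0,0,0],[-0.0015,0,0.003,0,0,0],[-0.0015,0,0.003,0,0,0],[-0.001,0,0.003,0,0,0],[-0.001,0,0.003,0,0,0],[-0.001,0,0.003,0,0,0],[-0.001,0,0.003,0,0,0],[-0.001,0,0.003,0,0,0],[-0.001,0,0.003,0,0,0]]]'

```text
t: 17.13
ee_pos: [0.4378, 0.1462, 0.2053]
tcp_rot: [1.0, -0.012, -0.0, 0.0]
ft_force: [-3.5, -0.2, 3.6]
width: 0.0004
gripper_force: 1.9
```

Request:
play_rows --moves '[[[0,0,0.002,0,0,0],[0,0,0.002,0,0,0],[0,0,0.002,0,0,0],[0,0,0.002,0,0,0],[0,0,0.002,0,0,0],[0,0,0.002,0,0,0]]]'

```text
t: 17.63
ee_pos: [0.4379, 0.1463, 0.1994]
tcp_rot: [1.0, -0.012, 0.0, -0.0]
ft_force: [-3.3, 0.0, 4.1]
width: 0.0006
gripper_force: 1.9
```

Request:
play_rows --moves '[[[0,0,0.002,0,0,0],[0,0,0.002,0,0,0],[0,0,0.002,0,0,0],[0,0,0.002,0,0,0]]]'

```text
t: 17.97
ee_pos: [0.438, 0.1463, 0.1982]
tcp_rot: [1.0, -0.012, 0.0, 0.0]
ft_force: [-17.5, -2.1, 33.4]
width: 0.0009
gripper_force: 17.2
```

Request:
play_rows --moves '[[[0,0,0.002,0,0,0],[0,0,0.002,0,0,0],[0,0,0.002,0,0,0]]]'

```text
t: 18.22
ee_pos: [0.4381, 0.1463, 0.1981]
tcp_rot: [1.0, -0.011, 0.0, 0.0]
ft_force: [-29.4, -3.6, 57.5]
width: 0.0006
gripper_force: 28.7
```

The hood is shut: the TCP stopped at z=0.198, which matches the stated shut top. Next I'll lift off and go above the start button.

Request:
play_rows --moves '[[[0,0,-0.015,0,0,0],[0,0,-0.03,0,0,0],[0,0,-0.06,0,0,0],[0,0,-0.07,0,0,0],[0,0,-0.05,0,0,0]]]'

```text
t: 18.63
ee_pos: [0.4387, 0.1463, 0.3073]
tcp_rot: [1.0, -0.012, 0.001, -0.0]
ft_force: [0.2, 0.2, 0.1]
width: 0.0006
gripper_force: 0.0
```

Request:
play_rows --moves '[[[0.012,0.072,0,0,0,0],[0.012,0.072,0,0,0,0],[0.012,0.072,0,0,0,0],[0.012,0.072,0,0,0,0],[0.012,0.072,0,0,0,0],[0.012,0.072,0,0,0,0],[0.012,0.072,0,0,0,0],[0.012,0.072,0,0,0,0],[0.012,0.072,0,0,0,0],[0.012,0.072,0,0,0,0],[0.012,0.072,0,0,0,0],[0.012,0.072,0,0,0,0]]]'

```text
t: 19.63
ee_pos: [0.4997, -0.2896, 0.3045]
tcp_rot: [1.0, -0.012, 0.0, 0.0]
ft_force: [1.4, 0.6, -0.1]
width: 0.0003
gripper_force: 0.0
```

Run:
```python
from h import *
s=imaging.capture("scene")[:,:,::-1];t=imaging.capture("top")[:,:,::-1]
cv2.imwrite("pics/m3.png",np.hstack([cv2.resize(t[150:300,190:390],(400,300)),cv2.resize(s[100:340,180:500],(400,300))]));print(r.get_obs()["ee_pos"])
for p in((478,262),(484,258)): print(plane("top",p,.1))
```

```text
[ 0.49945423 -0.2925068   0.3036744 ]
[ 0.41990854 -0.4941399   0.1       ]
[ 0.43292257 -0.51436026  0.1       ]
```

View pics/m3.png

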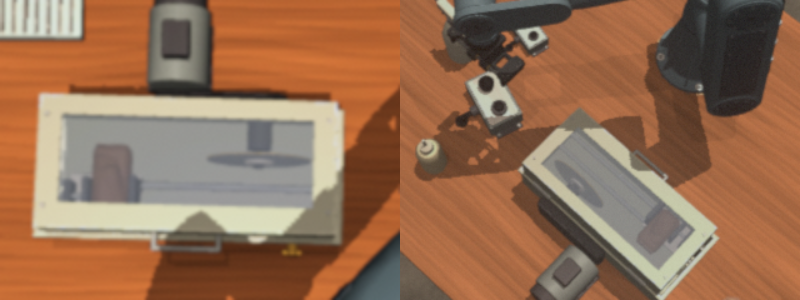

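The hood is shut and the carriage is home, and the gripper is over the larger control box. I'll descend onto the start button.

Request:
play_rows --moves '[[[0.001,-0.007,0.06,0,0,0],[0,-0.006,0.06,0,0,0],[0,0,0.06,0,0,0],[0,0,0.06,0,0,0],[0,0,0.06,0,0,0],[0,0,0.06,0,0,0],[0,0,0.04,0,0,0],[0,0,0.02,0,0,0],[0,0,0.01,0,0,0],[0,0,0,0,0,0]]]'

```text
t: 20.57
ee_pos: [0.5001, -0.2804, 0.0894]
tcp_rot: [1.0, -0.012, -0.0, -0.0]
ft_force: [0.1, -0.2, 0.9]
width: 0.0004
gripper_force: 0.0
```

Request:
play_rows --moves '[[[0,0,0.004,0,0,0],[0,0,0.004,0,0,0],[0,0,0.004,0,0,0],[0,0,0.004,0,0,0],[0,0,0.004,0,0,0]]]'

```text
t: 20.98
ee_pos: [0.5005, -0.2811, 0.0805]
tcp_rot: [1.0, -0.012, 0.0, 0.0]
ft_force: [-0.1, -0.3, -0.3]
width: 0.0005
gripper_force: 0.0
```

Request:
play_rows --moves '[[[0,0.01,0,0,0,0],[0,0,0.003,0,0,0],[0,0,0.003,0,0,0],[0,0,0.003,0,0,0],[0,0,0.003,0,0,0],[0,0,0.003,0,0,0],[0,0,0.003,0,0,0],[0,0,0.003,0,0,0]]]'

```text
t: 21.65
ee_pos: [0.5004, -0.2864, 0.0711]
tcp_rot: [1.0, -0.012, 0.0, 0.0]
ft_force: [-8.5, 3.2, 25.6]
width: 0.0005
gripper_force: 12.7
```

Request:
play_rows --moves '[[[0,0,0.002,0,0,0],[0,0,0.002,0,0,0]]]'

```text
t: 21.82
ee_pos: [0.5005, -0.2864, 0.0709]
tcp_rot: [1.0, -0.012, 0.0, 0.001]
ft_force: [-12.4, 6.0, 36.2]
width: 0.0004
gripper_force: 18.2
```

The fingertips are 35 mm wide and stopped on the collar at z=0.071, so the button only went down 2 mm. I'll lift, tilt by 25° so that one fingertip edge leads, and press with that.

Request:
play_rows --moves '[[[0,0,-0.03,0,0,0],[0,0,-0.05,0,0,0],[0,0.0105,0,-0.0348,0,0],[0,0.0105,0,-0.0348,0,0],[0,0,0,-0.0348,0,0],[0,0,0,-0.0348,0,0],[0,0,0,0,0,0],[0,0,0,0,0,0]]]'

```text
t: 22.48
ee_pos: [0.4994, -0.294, 0.1067]
tcp_rot: [0.977, -0.01, -0.004, 0.215]
ft_force: [-0.1, -0.8, 0.0]
width: 0.0005
gripper_force: 0.0
```

Run:
```python
from h import *
from scipy.spatial.transform import Rotation as T
np.set_printoptions(precision=4,suppress=True)
o=r.get_obs();R=T.from_quat(o["tcp_rot"]).as_matrix();e=o["ee_pos"]+R@[0,-.0175,0];print(o["ee_pos"],e,R)
print("to hover, tool units",R.T@(np.array([.5,-.281,.082])-e)/.5)
```

```text
[ 0.4994 -0.294   0.1067] [ 0.4997 -0.2782  0.0994] [[ 0.9998 -0.0177 -0.0113]
 [-0.0208 -0.9077 -0.4192]
 [-0.0028  0.4193 -0.9078]]
to hover, tool units [ 0.0007 -0.0094  0.0339]
```

Request:
play_rows --moves '[[[0.0007,-0.0047,0.017,0,0,0],[0,-0.0047,0.017,0,0,0],[0,0,0,0,0,0],[0,-0.0017,0.0036,0,0,0],[0,-0.0017,0.0036,0,0,0],[0,-0.0017,0.0036,0,0,0],[0,-0.0017,0.0036,0,0,0]]]'

```text
t: 23.07
ee_pos: [0.5001, -0.2995, 0.0827]
tcp_rot: [0.976, -0.012, -0.003, 0.217]
ft_force: [-0.7, 0.2, 0.6]
width: 0.0005
gripper_force: 0.0
```

Request:
play_rows --moves '[[[0,-0.0013,0.0027,0,0,0],[0,-0.0013,0.0027,0,0,0],[0,-0.0013,0.0027,0,0,0],[0,-0.0013,0.0027,0,0,0]]]'

```text
t: 23.4
ee_pos: [0.5002, -0.2993, 0.077]
tcp_rot: [0.976, -0.012, -0.003, 0.217]
ft_force: [-1.3, 0.6, 3.2]
width: 0.0008
gripper_force: 1.8
```

Run:
```python
from h import *
from scipy.spatial.transform import Rotation as T
np.set_printoptions(precision=4,suppress=True)
o=r.get_obs();R=T.from_quat(o["tcp_rot"]).as_matrix();print(o["ee_pos"],o["ee_pos"]+R@[0,-.0175,0],o["ft_force"])
```

```text
[ 0.5002 -0.2993  0.077 ] [ 0.5006 -0.2835  0.0696] [-1.2854  0.5734  3.2123]
```

The force and travel match the button spring, so I'll continue to the bottom.

Request:
play_rows --moves '[[[0,-0.0013,0.0027,0,0,0],[0,-0.0013,0.0027,0,0,0],[0,-0.0013,0.0027,0,0,0]]]'

```text
t: 23.65
ee_pos: [0.5005, -0.2996, 0.0742]
tcp_rot: [0.976, -0.012, -0.003, 0.218]
ft_force: [-10.4, 11.0, 29.0]
width: 0.0007
gripper_force: 14.6
```

Run:
```python
from h import *
from scipy.spatial.transform import Rotation as T
np.set_printoptions(precision=4,suppress=True)
o=r.get_obs();R=T.from_quat(o["tcp_rot"]).as_matrix();print(o["ee_pos"],o["ee_pos"]+R@[0,-.0175,0],o["ft_force"])
```

```text
[ 0.5005 -0.2996  0.0742] [ 0.5009 -0.2838  0.0667] [-10.386   10.9681  28.9926]
```

The tip bottomed out at z=0.0667, which is the full 6 mm of travel. Retracting.

Request:
play_rows --moves '[[[0,0.007,-0.015,0,0,0],[0,0.02,-0.04,0,0,0],[0,0.028,-0.06,0,0,0],[0,0.028,-0.06,0,0,0],[0,0.028,-0.06,0,0,0],[0,0.028,-0.06,0,0,0],[0,0,0,0,0,0],[0,0,0,0,0,0],[0,0,0,0,0,0]]]'

```text
t: 24.4
ee_pos: [0.4998, -0.2992, 0.2343]
tcp_rot: [0.976, -0.012, -0.003, 0.216]
ft_force: [0.6, -0.3, -1.0]
width: 0.0004
gripper_force: 0.0
```

Run:
```python
from h import *
s=imaging.capture("scene")[:,:,::-1];t=imaging.capture("top")[:,:,::-1]
cv2.imwrite("pics/m4.png",np.hstack([cv2.resize(t[120:300,150:390],(400,300)),cv2.resize(s[100:340,180:500],(400,300))]));print(r.get_obs()["ee_pos"])
```

```text
[ 0.49918156 -0.29890336  0.23299376]
```

View pics/m4.png

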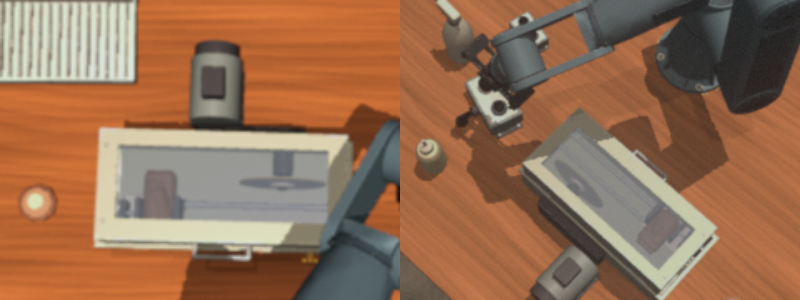

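The carriage is home, the hood is shut, the bottles stand where they were and the arm is clear, so I'm handing in.

```bash
python3 -c "
from workcell import r
print(r.sign_off())"
```

```text
the job is handed in; nothing more can be done
None
```

I slid the carriage home, eased the hood shut, then pressed the start button to its full 6 mm travel, never touching the stop button; the job was handed in at about 24.5 s, but no verdict was shown.

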